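# Clear and pop the crumb-bin hatch

## Task

The crumb bin on the packing table has to be opened: push the tub of crackers that stands on its grey hatch across the deck, without lifting it or tipping it over, until it stands wholly on the blue pad. Then press down on the green spot of the hatch until its touch catch lets go, and back away so that the spring lifts the hatch and leaves it ajar. Leave everything else where it is.

Things in the scene. Friction and masses are not known exactly. Their poses are not given: they have to be found in the camera images.
- unit: fixed steel box (crumb bin) 230 (x) by 460 (y) by 100 mm high with a flat deck on top. Origin: centre of its underside. x points from its front (robot side) to its back, y to its left. The hatch fills the middle (x -110 to +80, y -80 to +80 mm); beside it are two flat rests about y = +155 and -155 mm: one has the blue pad, the other a portion cup, either way round
- lid (a joint): the grey hatch, a plate 190 (x) by 160 (y) by 6 mm, its top 1.5 mm above the deck, hinged at its back edge (unit x = 80 mm). Rad: 0 shut, positive open, front up. The tub's weight does not trip it. About 3 N on the green spot (more further back) push it in, 9 mm to a firm stop (about -0.055); by then the catch has let go for good, and as the finger withdraws a spring lifts it to about 0.35 rad
- lid_press (a point): the green spot, 26 mm across, on the top face of the hatch, on its middle line and 25 mm behind its front edge. The point is on the surface (102 mm above the table when shut) and moves with the hatch (some 57 mm higher when ajar). Its axes are the unit's axes when shut
- tub_mid (a point): centre, half-way up (27.5 mm above its underside), of the open clear tub of golden crackers that stands on the hatch at the start: square, 76 mm at the foot, 80 mm over the rim, 55 mm high, about 160 g, x and y axes square to its sides. It slides when pushed low on a side, within 25 mm of its foot, and drops 1.5 mm from hatch to deck
- pad: blue square pad, 130 by 130 mm, flush with the deck (no step, no thickness worth counting), on the left or the right rest. Origin: its centre, 100 mm above the table; axes along the unit's axes. The tub has to stand wholly on it
- dip: lidded portion cup, 66 mm across and 45 mm high, loose, standing on the rest that has no pad (at least 45 mm from the tub). Origin: centre of its underside. Not to be moved
- tub_gold: spare tub of golden crackers, as the other but on the table. Origin: centre of its underside. Not to be moved
- tub_dark: spare tub of dark crackers, same size, on the table. Origin: centre of its underside. Not to be moved
- dip_spare: spare lidded portion cup (dark red), 66 mm across, 45 mm high, on the table. Origin: centre of its underside. Not to be moved
- jar: amber jar with green cap, 68 mm across, 95 mm high, on the table. Origin: centre of its underside. Not to be moved
- scraper: scraper, 260 mm long, lying on the table along its x axis. Not to be moved

How it is judged (in metres and radians):
On the way, in this order (a step that is already met when the one before it is completed fails the run):
1. the tub stands on the blue pad, the hatch still shut (x of tub_mid in the frame of pad between -0.032 and 0.032 m and y of tub_mid in the frame of pad between -0.032 and 0.032 m and z of tub_mid in the frame of pad below 0.032 m and angle between tub_mid's own z axis and vertical below 0.1 rad and value of joint lid below 0.03 rad), for 0.2 s.
2. the hatch is pressed down by the fingers (value of joint lid below -0.015 rad and contact force between the fingers and lid above 1 N), for 0.02 s.
3. the hatch has sprung ajar (value of joint lid above 0.22 rad), for 0.2 s.
At the end, for the whole second after the job is handed in: the tub stands upright on the deck with its centre within 32 mm of the pad's centre along each of the pad's sides, at rest, and the hatch rests ajar at 0.25 to 0.45 rad (x of tub_mid in the frame of pad between -0.032 and 0.032 m and y of tub_mid in the frame of pad between -0.032 and 0.032 m and z of tub_mid in the frame of pad below 0.032 m and angle between tub_mid's own z axis and vertical below 0.1 rad and value of joint lid between 0.25 and 0.45 rad and velocity of joint lid between -0.1 and 0.1 rad/s and linear speed of tub below 0.02 m/s); the robot touches nothing.
It fails at once if the tub is lifted (its centre more than 15 mm above where it stands on the hatch) (height (world z) of tub_mid above 0.144 m).
It fails at once if the tub is tipped by more than 0.5 rad (angle between tub_mid's own z axis and vertical above 0.5 rad).
It fails at once if a bystander (portion cups, spare tubs, jar, scraper) is moved by more than 15 mm (distance of any of dip, tub_gold, tub_dark, dip_spare, jar, scraper from where it was at the start of the episode above 0.015 m).
It also fails if it takes over 51 s, if anything falls off the work surface, if the arm or the gripper's body presses on something with over 40 N, if the wrist force passes 120 N, or if a joint passes its speed limit or range.

## Robot

A 6-joint arm with a two-finger parallel gripper is mounted at the origin on the work surface. World frame = base frame: x ahead of the robot, y to its left, z up, the work surface at z = 0. Lengths are in mm, angles in degrees, forces in N, time in s.
With the tool pointing down it reaches from about 350 to 850 mm from the base axis. Payload 8.1 kg.
Tool frame: the origin (TCP) lies at the very end of the fingers, on their centre line; the grasp point (between the pads) lies 19 mm behind it; z points along the fingers, y is the direction in which the jaws open and shut (so a half turn about z gives the same grasp; the last joint's range is limited). The gripper opens to 85 mm and grips with 20 to 120 N. Pads are 22 mm wide; open, the fingers measure 114 mm over their backs; the gripper's body (76 mm by 85 mm) begins 54 mm behind the grasp point. The pads swing forward as they close: fully open they stand 13 mm farther back than shut.
Start: joints at [-82.185, 7.471, 85.268, -0, 87.261, -4.893], TCP at [132.012, -585.302, 196.492] pointing down, gripper open.
Joint ranges: [-169.43, 169.43], [-51.17, 129.36], [1.28, 143.12], [-76.62, 256.62], [0, 156.53], [-152.29, 152.29]. Speed limits (degrees/s): [136.94, 136.94, 159.86, 180, 180, 180].

## Interface

Orientations are given as [roll, pitch, yaw] about the fixed x, y, z axes, in that order (R = Rz(yaw) Ry(pitch) Rx(roll)).
In Python, from bench import r, eyes gives the robot as it stands. The module is installed in compiled form; this text tells all that it offers.
- The arm moves only by the tool play_rows, never from a script. Its argument "deltas" is a list of rows, each a list of 3 entries, a list of its own where there are three numbers: the shift along the tool's x, y, z in m, then the turn, a rotation vector about the tool's x, y, z in rad, then the closure, from 0 (fully open) to 1 (shut). A call has 1 to 8 rows; each row shifts and turns the pose as measured when the row begins, along the tool's axes as they then stand; what a row does not reach is not made up. A row lasts 1/8 s, in which the tool goes at most 62.5 mm and 10.7 degrees, less where a joint would pass 70% of its speed; a pose out of reach is approached as far as the arm can. A call with a gripper value outside its range is refused whole. The fingers move at their own pace and stop on an object; "force" is the grip in N (left out, the last holds). Time passes only in rows, so rows that do not move let the fingers close. It gives the time, the measured TCP pose, the force and the opening at its end, in the units of the state.
- r.sense(): the state, without advancing time (a new reading comes with each control period).
- eyes.snapshot(name): name is "side" or "top" or "wrist"; returns the picture (384x512x3 uint8, red, green, blue); there is no depth.
- eyes.get_calibration(name): a dict with "mtx" (3x3 intrinsics, pixels), "R" (3x3) and "t" (3): a world point X has camera coordinates R X + t; the wrist camera has in their place "T_tool_cam" (4x4, takes a point from camera to tool coordinates, whose origin is the TCP and whose axes are the flange's). Camera axes: x right, y down, z forward; pixel columns grow to the right and rows downward; lengths in mm; the calibration is good to about 2 mm. The wrist camera is an equidistant fisheye: a pixel r from the principal point sees the ray r / f radians off the axis. A picture is of the moment at which its call begins: read the wrist's pose just before it. get_calibration takes no time and is no camera call.
- r.hand_in(): hands the job in, once; it reports no verdict.
The state is a dict: "time": time; "joint_pos": joint angles; "qd": joint speeds; "joint_efforts": joint torques, N m; "tool_pos": TCP position; "tcp_rot": TCP orientation; "ft_force": force on the tool from outside, world axes, zero at the start; "wrist_torque": the same for the moment, N m; "finger_gap": finger opening in mm.
Only numpy, scipy, OpenCV 4.12 (cv2) and the standard library are available. Lean on these libraries where they do the work, as an engineer would, in place of code of your own. Each camera call takes 0.05 s, during which the arm holds its last target. There are 200 camera calls.

## Working session

There is one attempt and no reset: what is moved stays moved. The work goes in short steps, Python scripts to look and compute and a tool call to move; the robot and the scene stay as the last step left them, time stands still between calls to the robot, and variables do not carry over. Pictures are saved under pics/ and viewed, about 8 in all and at most 12, crops included, and the job is handed in when it is done.

Besides the shell and the picture viewer there is one more tool, called after "Request:" as name(argument=value, ...) on one line, values as JSON. play_rows: Moves the arm, as the interface text tells. Its arguments: {"type":"object","properties":{"deltas":{"type":"array"},"force":{"type":"number"}},"required":["deltas"]}

```bash
mkdir -p pics; python3 - <<'E'
from bench import r, eyes
import cv2,json,numpy as np
np.set_printoptions(precision=4,suppress=True)
print(r.sense())
for n in("side","top","wrist"):
    print(n,eyes.get_calibration(n))
a=eyes.snapshot("top");b=eyes.snapshot("side")
cv2.imwrite("pics/top0.png",a[...,::-1]);cv2.imwrite("pics/side0.png",b[...,::-1])
E
```

```text
{'time': 0.0, 'joint_pos': array([-82.1841,   7.5154,  85.3291,   0.0009,  87.2613,  -4.8922]), 'qd': array([-0.0005,  0.0657, -0.0399,  0.0525,  0.0083,  0.0187]), 'joint_efforts': array([ -0.0002, -56.9409, -50.055 ,  -0.0002,   0.0151,  -0.    ]), 'tool_pos': array([ 131.9435, -584.6874,  195.4428]), 'tcp_rot': array([-179.8947,   -0.0099,   12.708 ]), 'ft_force': array([ 0.3631,  0.1626, -0.1776]), 'wrist_torque': array([0.005 , 0.0148, 0.0289]), 'finger_gap': 85.45760748864888}
side {'mtx': array([[370.4217,   0.    , 257.2332],
       [  0.    , 370.4217, 194.5459],
       [  0.    ,   0.    ,   1.    ]]), 'R': array([[ 0.9532, -0.3018,  0.0193],
       [-0.2138, -0.7178, -0.6626],
       [ 0.2139,  0.6274, -0.7487]]), 't': array([-579.691 ,  206.4311,  993.5812])}
top {'mtx': array([[412.1883,   0.    , 257.5561],
       [  0.    , 412.1883, 192.2574],
       [  0.    ,   0.    ,   1.    ]]), 'R': array([[-0.0178, -0.9998, -0.005 ],
       [-0.992 ,  0.0183, -0.1247],
       [ 0.1248,  0.0027, -0.9922]]), 't': array([   1.7266,  588.7579, 1113.9756])}
wrist {'mtx': array([[297.3186,   0.    , 248.6065],
       [  0.    , 297.3186, 192.3204],
       [  0.    ,   0.    ,   1.    ]]), 'T_tool_cam': array([[  -0.0006,   -0.9459,   -0.3244,   83.49  ],
       [   1.    ,   -0.0003,   -0.0011,    0.5181],
       [   0.0009,   -0.3244,    0.9459, -176.952 ],
       [   0.    ,    0.    ,    0.    ,    1.    ]])}
```

View pics/top0.png

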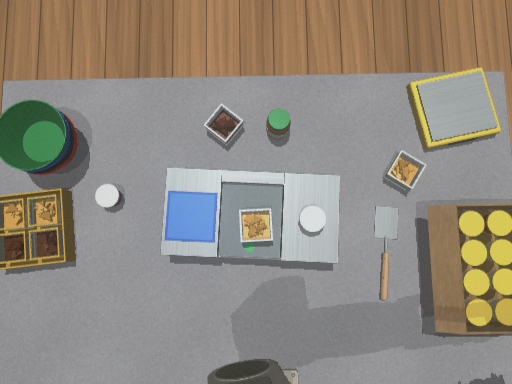

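View pics/side0.png

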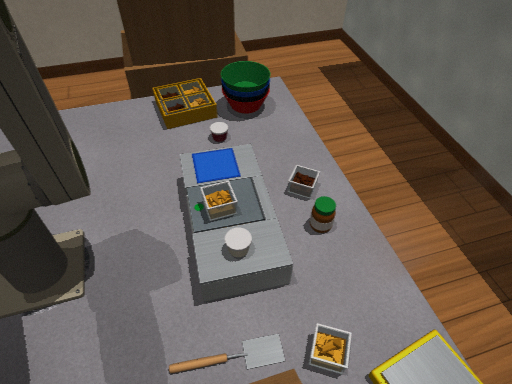

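The top view shows the blue pad on the left rest (+y) around (191,217), the tub at about (256,226), the green spot at (250,249) and the cup at (313,219) on the right rest. The side view agrees. I'll enlarge a crop for the corners.

```bash
python3 - <<'E'
import cv2
a=cv2.imread("pics/top0.png")[160:270,155:350]
cv2.imwrite("pics/crop0.png",cv2.resize(a,None,fx=4,fy=4,interpolation=cv2.INTER_CUBIC))
E
```

```text
(no output)
```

View pics/crop0.png

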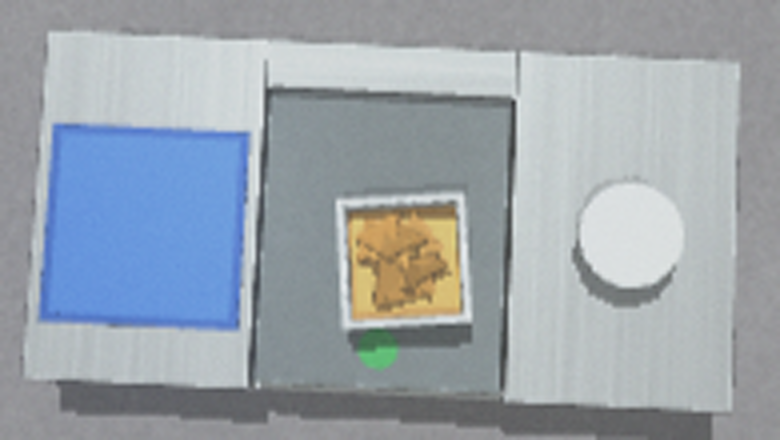

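The crop shows: pad corners (53,124),(250,132),(239,329),(40,320); tub rim corners (334,199),(465,191),(473,325),(342,333); green spot (378,350); deck corners (48,31),(740,62),(730,411),(25,378); cup top (632,235).

```bash
cat > h.py <<'E'
import numpy as np
from bench import r, eyes
np.set_printoptions(precision=1,suppress=True)
def ray(cal,uv,z):
    d=cal["R"].T@np.linalg.solve(cal["mtx"],[uv[0],uv[1],1]);c=-cal["R"].T@cal["t"]
    return (c+d*(z-c[2])/d[2])
def st():
    s=r.sense()
    for k in("time","tool_pos","tcp_rot","ft_force","finger_gap"):print(k,s[k])
E
python3 - <<'E'
from h import *
c=eyes.get_calibration("top")
P={"pad":([(53,124),(250,132),(239,329),(40,320)],100),"rim":([(334,199),(465,191),(473,325),(342,333)],156.5),
"spot":([(378,350)],101.5),"deck":([(48,31),(740,62),(730,411),(25,378)],100),"cup":([(632,235)],145),"hatch":([(267,88),(516,98),(502,393),(254,386)],101.5)}
for k,(u,z) in P.items():
    w=np.array([ray(c,((x+.5)/4-.5+155,(y+.5)/4-.5+160),z)[:2] for x,y in u])
    print(k,w.tolist() if 0 else w.round(1).tolist(),w.mean(0))
    if len(w)>1:
        e=w-np.roll(w,-1,0); print("  edge deg",np.degrees(np.arctan2(e[:,1],e[:,0])),"len",np.linalg.norm(e,axis=1))
st()
E
```

```text
pad [[589.5, 227.7], [581.7, 97.5], [452.8, 105.4], [461.0, 234.9]] [521.3 166.4]
  edge deg [ 86.6  -3.5 -93.6 176.8] len [130.4 129.1 129.8 128.7]
rim [[531.6, 39.8], [535.1, -41.7], [452.3, -44.9], [448.9, 35.9]] [492.   -2.7]
  edge deg [  92.5    2.2  -87.6 -177.3] len [81.6 82.9 80.8 82.9]
spot [[437.7, 15.3]] [437.7  15.3]
deck [[651.9, 231.6], [622.5, -227.3], [394.7, -211.1], [423.8, 244.3]] [523.2   9.4]
  edge deg [ 86.3  -4.1 -93.7 176.8] len [459.8 228.4 456.4 228.5]
cup [[506.6, -146.1]] [ 506.6 -146.1]
hatch [[610.7, 86.0], [600.9, -78.3], [408.8, -64.3], [416.1, 95.7]] [509.1   9.8]
  edge deg [ 86.6  -4.2 -92.6 177.1] len [164.6 192.6 160.3 194.8]
time 0.1
tool_pos [ 131.9 -584.7  195.5]
tcp_rot [-179.9   -0.    12.7]
ft_force [ 0.   0.7 -0.5]
finger_gap 84.99929818095636
```

```bash
cat >> h.py <<'E'
from scipy.spatial.transform import Rotation as Ro
def rows(p,rpy,n):
    "n tool-frame rows from the measured pose to a world pose"
    s=r.sense();R=Ro.from_euler("xyz",s["tcp_rot"],degrees=True);q=np.array(s["tool_pos"])
    w=(R.inv()*Ro.from_euler("xyz",rpy,degrees=True)).as_rotvec()/n;d=(np.array(p)-q)/n/1000
    for i in range(n): print((R*Ro.from_rotvec(w*i)).inv().apply(d).round(4).tolist(),w.round(3).tolist())
E
python3 -c "
from h import *
np.set_printoptions(precision=4,suppress=True)
rows([488,-68,195],[180,-15,86.4],16)"
```

```text
[0.0288, -0.0266, 0.0001] [0.01, 0.014, -0.08]
[0.0308, -0.0242, 0.0008] [0.01, 0.014, -0.08]
[0.0327, -0.0217, 0.0014] [0.01, 0.014, -0.08]
[0.0343, -0.019, 0.0021] [0.01, 0.014, -0.08]
[0.0356, -0.0162, 0.0028] [0.01, 0.014, -0.08]
[0.0368, -0.0132, 0.0035] [0.01, 0.014, -0.08]
[0.0376, -0.0102, 0.0041] [0.01, 0.014, -0.08]
[0.0383, -0.0071, 0.0047] [0.01, 0.014, -0.08]
[0.0387, -0.004, 0.0053] [0.01, 0.014, -0.08]
[0.0388, -0.0009, 0.0059] [0.01, 0.014, -0.08]
[0.0386, 0.0023, 0.0064] [0.01, 0.014, -0.08]
[0.0382, 0.0054, 0.0069] [0.01, 0.014, -0.08]
[0.0376, 0.0085, 0.0074] [0.01, 0.014, -0.08]
[0.0367, 0.0116, 0.0078] [0.01, 0.014, -0.08]
[0.0355, 0.0146, 0.0081] [0.01, 0.014, -0.08]
[0.0341, 0.0174, 0.0085] [0.01, 0.014, -0.08]
```

Request:
play_rows(deltas=[[[0.029, -0.027, -0.003], [0.01, 0.014, -0.08], 0.65], [[0.031, -0.024, 0], [0.01, 0.014, -0.08], 0.65], [[0.033, -0.022, 0], [0.01, 0.014, -0.08], 0.65], [[0.034, -0.019, 0.001], [0.01, 0.014, -0.08], 0.65], [[0.036, -0.016, 0.002], [0.01, 0.014, -0.08], 0.65], [[0.037, -0.013, 0.003], [0.01, 0.014, -0.08], 0.65], [[0.038, -0.01, 0.004], [0.01, 0.014, -0.08], 0.65], [[0.038, -0.007, 0.004], [0.01, 0.014, -0.08], 0.65]])

```text
time: 1.1
tool_pos: [311.7, -316.0, 200.6]
tcp_rot: [-177.3, -7.9, 50.1]
ft_force: [0.3, -0.7, -0.1]
finger_gap: 29.5
```

```bash
python3 -c "
from h import *
np.set_printoptions(precision=4,suppress=True)
st();rows([488,-68,180],[180,-15,86.4],8)"
```

```text
time 1.1
tool_pos [ 311.6864 -316.0415  200.5961]
tcp_rot [-177.2834   -7.9237   50.15  ]
ft_force [ 0.2916 -0.6625 -0.0772]
finger_gap 29.537619509922074
[0.0372, -0.0026, 0.0079] [0.01, 0.013, -0.078]
[0.0372, 0.0004, 0.0084] [0.01, 0.013, -0.078]
[0.0369, 0.0034, 0.0089] [0.01, 0.013, -0.078]
[0.0364, 0.0063, 0.0093] [0.01, 0.013, -0.078]
[0.0357, 0.0092, 0.0097] [0.01, 0.013, -0.078]
[0.0347, 0.0121, 0.0101] [0.01, 0.013, -0.078]
[0.0336, 0.0148, 0.0104] [0.01, 0.013, -0.078]
[0.0322, 0.0175, 0.0106] [0.01, 0.013, -0.078]
```

Request:
play_rows(deltas=[[[0.037, -0.003, 0.006], [0.01, 0.013, -0.078], 0.65], [[0.037, 0, 0.006], [0.01, 0.013, -0.078], 0.65], [[0.037, 0.003, 0.007], [0.01, 0.013, -0.078], 0.65], [[0.036, 0.006, 0.008], [0.01, 0.013, -0.078], 0.65], [[0.036, 0.009, 0.009], [0.01, 0.013, -0.078], 0.65], [[0.035, 0.012, 0.01], [0.01, 0.013, -0.078], 0.65], [[0.033, 0.015, 0.01], [0.01, 0.013, -0.078], 0.65], [[0.032, 0.017, 0.01], [0.01, 0.013, -0.078], 0.65]])

```text
time: 2.1
tool_pos: [486.1, -57.7, 186.8]
tcp_rot: [-180.0, -15.3, 87.6]
ft_force: [-0.6, -0.0, -0.2]
finger_gap: 29.8
```

```bash
python3 -c "
from h import *
np.set_printoptions(precision=4,suppress=True)
st();rows([488,-68,130],[180,-15,86.4],4)"
```

```text
time 2.1
tool_pos [486.0869 -57.6625 186.7728]
tcp_rot [-179.9816  -15.2594   87.6401]
ft_force [-0.6282 -0.0032 -0.2063]
finger_gap 29.75091278093135
[-0.0062, 0.0006, 0.013] [-0.001, -0.001, 0.005]
[-0.0062, 0.0006, 0.013] [-0.001, -0.001, 0.005]
[-0.0062, 0.0006, 0.013] [-0.001, -0.001, 0.005]
[-0.0062, 0.0006, 0.013] [-0.001, -0.001, 0.005]
```

Request:
play_rows(deltas=[[[-0.013, 0.002, 0], [0, 0, 0.02], 0.65], [[-0.005, 0, 0.015], [0, 0, 0], 0.65], [[-0.004, 0, 0.015], [0, 0, 0], 0.65], [[-0.004, 0, 0.015], [0, 0, 0], 0.65], [[0, 0, 0], [0, 0, 0], 0.65]])

```text
time: 2.72
tool_pos: [485.4, -69.8, 130.5]
tcp_rot: [-179.4, -15.4, 86.4]
ft_force: [0.3, 0.8, 0.2]
finger_gap: 29.9
```

```bash
python3 -c "
from h import *
import cv2
np.set_printoptions(precision=4,suppress=True)
st();rows([488,-68,108.5],[180,-15,86.4],2)
cv2.imwrite('pics/w1.png',eyes.snapshot('wrist')[...,::-1])"
```

```text
time 2.725
tool_pos [485.3614 -69.806  130.4749]
tcp_rot [-179.3826  -15.3609   86.416 ]
ft_force [0.3354 0.7578 0.1897]
finger_gap 29.90306175589532
[-0.002, 0.0014, 0.0108] [-0.005, -0.003, 0.0]
[-0.0019, 0.0013, 0.0109] [-0.005, -0.003, 0.0]
```

View pics/w1.png

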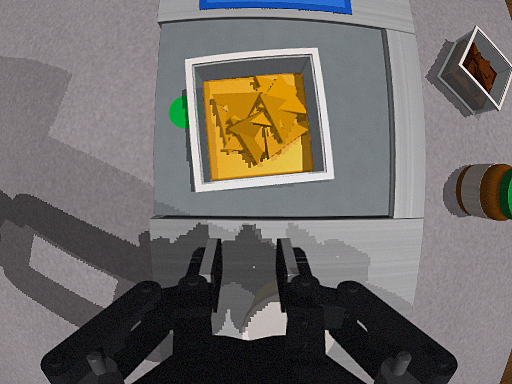

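Wrist view: fingers centred on column 248, tub's near face centred near 262, with its left corner closer. I'll shift about 6 mm to +x and go down; the cup is behind and clear.

Request:
play_rows(deltas=[[[-0.003, 0.003, 0.011], [-0.005, 0, 0], 0.65], [[-0.002, 0.003, 0.01], [-0.005, 0, 0], 0.65], [[0, 0, 0], [0, 0, 0], 0.65]])

```text
time: 3.15
tool_pos: [492.9, -70.1, 109.3]
tcp_rot: [179.8, -15.3, 86.4]
ft_force: [0.1, -0.1, 0.8]
finger_gap: 29.9
```

```bash
python3 -c "
from h import *
np.set_printoptions(precision=4,suppress=True)
st();rows([518.5,119,109],[180,-15,86.4],16)"
```

```text
time 3.15
tool_pos [492.9355 -70.0642 109.2947]
tcp_rot [179.8151 -15.2964  86.4461]
ft_force [ 0.148  -0.0751  0.7831]
finger_gap 29.92142579181794
[0.0115, 0.0009, 0.0032] [0.0, -0.0, 0.0]
[0.0115, 0.0009, 0.0032] [0.0, -0.0, 0.0]
[0.0115, 0.0009, 0.0032] [0.0, -0.0, 0.0]
[0.0115, 0.0009, 0.0031] [0.0, -0.0, 0.0]
[0.0115, 0.0009, 0.0031] [0.0, -0.0, 0.0]
[0.0115, 0.0009, 0.0031] [0.0, -0.0, 0.0]
[0.0115, 0.0009, 0.0031] [0.0, -0.0, 0.0]
[0.0115, 0.0009, 0.0031] [0.0, -0.0, 0.0]
[0.0115, 0.0009, 0.0031] [0.0, -0.0, 0.0]
[0.0115, 0.0009, 0.0031] [0.0, -0.0, 0.0]
[0.0115, 0.0009, 0.0031] [0.0, -0.0, 0.0]
[0.0115, 0.0009, 0.0031] [0.0, -0.0, 0.0]
[0.0115, 0.0009, 0.0031] [0.0, -0.0, 0.0]
[0.0115, 0.0009, 0.0031] [0.0, -0.0, 0.0]
[0.0115, 0.0009, 0.0031] [0.0, -0.0, 0.0]
[0.0115, 0.0009, 0.0031] [0.0, -0.0, 0.0]
```

Request:
play_rows(deltas=[[[0.01, 0.001, 0.0027], [0, 0, 0], 0.65], [[0.01, 0.001, 0.0027], [0, 0, 0], 0.65], [[0.01, 0.001, 0.0027], [0, 0, 0], 0.65], [[0.01, 0.001, 0.0027], [0, 0, 0], 0.65], [[0.01, 0.001, 0.0027], [0, 0, 0], 0.65], [[0.01, 0.001, 0.0027], [0, 0, 0], 0.65], [[0.01, 0.001, 0.0027], [0, 0, 0], 0.65], [[0.01, 0.001, 0.0027], [0, 0, 0], 0.65]])

```text
time: 4.15
tool_pos: [507.6, 17.7, 110.7]
tcp_rot: [179.7, -15.3, 86.5]
ft_force: [-0.6, -0.8, -0.9]
finger_gap: 29.8
```

```bash
python3 -c "
from h import *
import cv2
np.set_printoptions(precision=4,suppress=True)
st();rows([520,119,109],[180,-15,86.4],11)
cv2.imwrite('pics/w2.png',eyes.snapshot('wrist')[...,::-1])"
```

```text
time 4.15
tool_pos [507.6388  17.7485 110.7167]
tcp_rot [179.7127 -15.2568  86.4865]
ft_force [-0.5608 -0.8315 -0.8946]
finger_gap 29.797403847909386
[0.0089, 0.0005, 0.0026] [0.0, -0.0, 0.0]
[0.0089, 0.0005, 0.0026] [0.0, -0.0, 0.0]
[0.0089, 0.0005, 0.0026] [0.0, -0.0, 0.0]
[0.0089, 0.0005, 0.0026] [0.0, -0.0, 0.0]
[0.0089, 0.0005, 0.0026] [0.0, -0.0, 0.0]
[0.0089, 0.0005, 0.0026] [0.0, -0.0, 0.0]
[0.0089, 0.0005, 0.0026] [0.0, -0.0, 0.0]
[0.0089, 0.0005, 0.0026] [0.0, -0.0, 0.0]
[0.0089, 0.0005, 0.0026] [0.0, -0.0, 0.0]
[0.0089, 0.0005, 0.0026] [0.0, -0.0, 0.0]
[0.0089, 0.0005, 0.0026] [0.0, -0.0, 0.0]
```

View pics/w2.png

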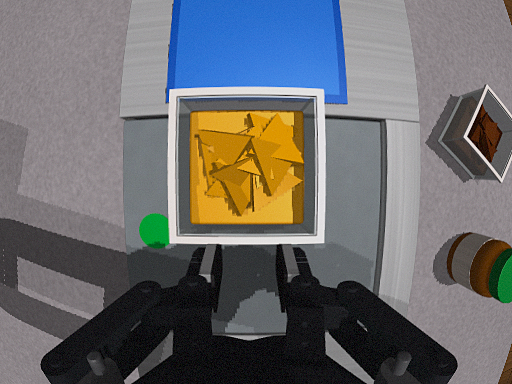

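Tub is now square to the fingers, centred at column 247 against the pad's roughly 258. Continuing.

Request:
play_rows(deltas=[[[0.01, 0.0007, 0.003], [0, 0, 0], 0.65], [[0.01, 0.0007, 0.003], [0, 0, 0], 0.65], [[0.01, 0.0007, 0.003], [0, 0, 0], 0.65], [[0.01, 0.0007, 0.003], [0, 0, 0], 0.65], [[0.01, 0.0007, 0.003], [0, 0, 0], 0.65], [[0.01, 0.0007, 0.003], [0, 0, 0], 0.65], [[0.01, 0.0007, 0.0025], [0, 0, 0], 0.65], [[0.005, 0.0005, 0.0013], [0, 0, 0], 0.65]])

```text
time: 5.2
tool_pos: [518.5, 101.9, 109.3]
tcp_rot: [179.7, -15.3, 86.5]
ft_force: [0.2, 0.3, -0.2]
finger_gap: 30.1
```

```bash
python3 -c "
from h import *
import cv2
np.set_printoptions(precision=4,suppress=True)
st();rows([520,119,109],[180,-15,86.4],3)
cv2.imwrite('pics/w3.png',eyes.snapshot('wrist')[...,::-1])"
```

```text
time 5.2
tool_pos [518.4788 101.944  109.3028]
tcp_rot [179.739  -15.2983  86.5067]
ft_force [ 0.2211  0.2876 -0.2017]
finger_gap 30.122404770798664
[0.0055, 0.0002, 0.0016] [0.001, -0.002, 0.001]
[0.0055, 0.0002, 0.0016] [0.001, -0.002, 0.001]
[0.0055, 0.0002, 0.0016] [0.001, -0.002, 0.001]
```

View pics/w3.png

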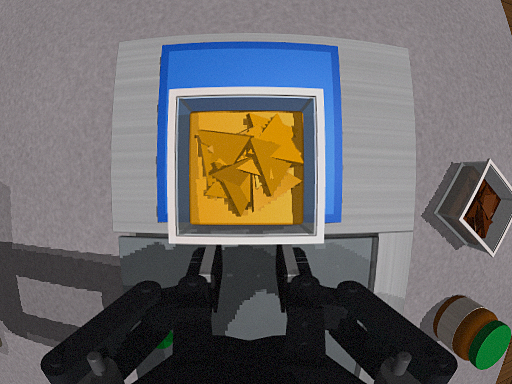

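Request:
play_rows(deltas=[[[0.009, 0, 0.0025], [0, 0, 0], 0.65], [[0.007, 0, 0.002], [0, 0, 0], 0.65], [[0, 0, 0], [0, 0, 0], 0.65], [[-0.019, 0, -0.005], [0, 0, 0], 0.65], [[-0.02, 0, -0.01], [0, -0.06, 0], 0.9], [[-0.005, 0, -0.02], [0, -0.07, 0], 1], [[-0.02, 0, -0.02], [0, -0.07, 0], 1], [[-0.02, 0, -0.02], [0, -0.06, 0], 1]])

```text
time: 6.25
tool_pos: [511.7, 23.1, 167.2]
tcp_rot: [180.0, -0.0, 86.4]
ft_force: [0.4, 0.4, -0.7]
finger_gap: -0.2
```

```bash
python3 - <<'E'
from h import *
import cv2
np.set_printoptions(precision=4,suppress=True)
st()
a=eyes.snapshot('top');cv2.imwrite('pics/top1.png',a[...,::-1])
cv2.imwrite("pics/crop1.png",cv2.resize(a[160:270,155:350,::-1],None,fx=4,fy=4,interpolation=cv2.INTER_CUBIC))
rows([437.7,15,150],[180,0,86.4],8)
E
```

```text
time 6.25
tool_pos [511.6535  23.0513 167.2323]
tcp_rot [179.9996  -0.0297  86.3687]
ft_force [ 0.4044  0.3573 -0.6795]
finger_gap -0.22952847889227476
[-0.0014, -0.0094, 0.0025] [0.001, 0.0, -0.0]
[-0.0014, -0.0094, 0.0025] [0.001, 0.0, -0.0]
[-0.0014, -0.0094, 0.0025] [0.001, 0.0, -0.0]
[-0.0014, -0.0094, 0.0025] [0.001, 0.0, -0.0]
[-0.0014, -0.0094, 0.0025] [0.001, 0.0, -0.0]
[-0.0014, -0.0094, 0.0026] [0.001, 0.0, -0.0]
[-0.0014, -0.0094, 0.0026] [0.001, 0.0, -0.0]
[-0.0014, -0.0094, 0.0026] [0.001, 0.0, -0.0]
```

View pics/crop1.png

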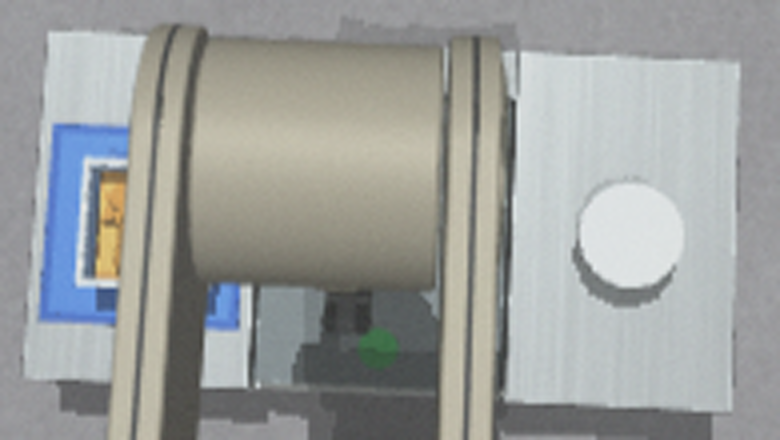

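```bash
python3 - <<'E'
from h import *
c=eyes.get_calibration("top")
for x,y in [(84,157),(80,286)]: print(ray(c,((x+.5)/4-.5+155,(y+.5)/4-.5+160),155))
E
```

```text
[560.9 195.9 155. ]
[480.6 197.8 155. ]
```

Request:
play_rows(deltas=[[[-0.001, -0.01, 0], [0, 0, 0], 1], [[-0.001, -0.01, 0.001], [0, 0, 0], 1], [[-0.001, -0.01, 0.002], [0, 0, 0], 1], [[-0.001, -0.01, 0.003], [0, 0, 0], 1], [[-0.002, -0.01, 0.003], [0, 0, 0], 1], [[-0.002, -0.01, 0.003], [0, 0, 0], 1], [[-0.001, -0.01, 0.003], [0, 0, 0], 1], [[0, 0, 0.003], [0, 0, 0], 1]])

```text
time: 7.3
tool_pos: [435.9, 18.1, 148.1]
tcp_rot: [180.0, -0.1, 86.3]
ft_force: [1.0, 0.4, 0.4]
finger_gap: 0.2
```

```bash
python3 - <<'E'
from h import *
import cv2
np.set_printoptions(precision=4,suppress=True)
st()
cv2.imwrite('pics/w4.png',eyes.snapshot('wrist')[...,::-1])
rows([437.7,15,108],[180,0,86.4],4)
E
```

```text
time 7.3
tool_pos [435.8978  18.1174 148.0572]
tcp_rot [179.9537  -0.0786  86.3333]
ft_force [0.9733 0.392  0.3807]
finger_gap 0.20750065770551995
[-0.0008, 0.0005, 0.0099] [0.0, -0.0, -0.0]
[-0.0008, 0.0005, 0.0099] [0.0, -0.0, -0.0]
[-0.0008, 0.0005, 0.0099] [0.0, -0.0, -0.0]
[-0.0008, 0.0005, 0.0099] [0.0, -0.0, -0.0]
```

View pics/w4.png

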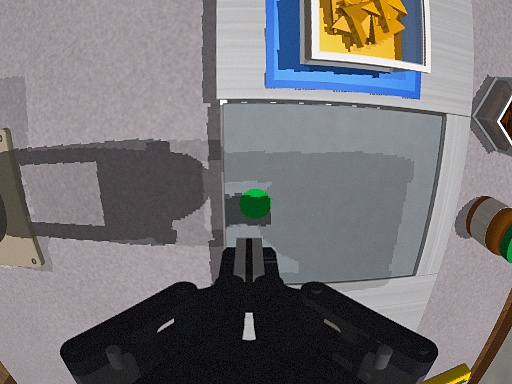

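Tub rim's far edge lies at y≈197, so the tub centre is at about (521,157), inside the pad. In the wrist view the green spot is at (255,204), ahead of the closed tips at column 248. I'll convert that to check the press point.

```bash
python3 - <<'E'
from h import *
s=r.sense();c=eyes.get_calibration("wrist");K=c["mtx"];T=c["T_tool_cam"]
def w(u,v,z):
    a=np.array([u-K[0,2],v-K[1,2]]);n=np.linalg.norm(a);t=n/K[0,0]
    R=Ro.from_euler("xyz",s["tcp_rot"],degrees=True)
    d=R.apply(T[:3,:3]@np.r_[a/n*np.sin(t),np.cos(t)]);o=s["tool_pos"]+R.apply(T[:3,3])
    return o+d*(z-o[2])/d[2]
print(w(255,204,101.5))
for u,v in [(300,66),(430,72)]: print("rim",w(u,v,155))
E
```

```text
[440.8  14.8 101.5]
rim [471.1 116.2 155. ]
rim [557.4 116.2 155. ]
```

Both views agree: spot at about (439,15), tub near edge y≈116. Descending and pressing.

Request:
play_rows(deltas=[[[-0.003, 0.003, 0.01], [0, 0, 0], 1], [[0, 0, 0.015], [0, 0, 0], 1], [[0, 0, 0.015], [0, 0, 0], 1], [[0, 0, 0.004], [0, 0, 0], 1], [[0, 0, 0.003], [0, 0, 0], 1], [[0, 0, 0.002], [0, 0, 0], 1], [[0, 0, 0.002], [0, 0, 0], 1]])

```text
time: 8.22
tool_pos: [439.4, 14.8, 92.6]
tcp_rot: [-180.0, -0.1, 86.3]
ft_force: [0.6, -1.1, 1.0]
finger_gap: 0.1
```

Request:
play_rows(deltas=[[[0, 0, 0.0015], [0, 0, 0], 1], [[0, 0, 0.0015], [0, 0, 0], 1], [[0, 0, 0.001], [0, 0, 0], 1]])

```text
time: 8.6
tool_pos: [440.0, 14.9, 89.0]
tcp_rot: [179.9, -0.1, 86.3]
ft_force: [0.6, 0.6, -1.3]
finger_gap: 0.0
```

```bash
python3 - <<'E'
from h import *
import cv2
st()
a=eyes.snapshot('wrist')[...,::-1];b=eyes.snapshot('side')[...,::-1]
b=cv2.resize(b[120:280,150:310],(480,480),interpolation=cv2.INTER_CUBIC)
cv2.imwrite('pics/m5.png',np.hstack([cv2.resize(a[60:380,130:430],(300,320)),np.zeros((320,0,3),np.uint8)]) if 0 else np.hstack([cv2.copyMakeBorder(a[60:380,120:430],0,160,0,0,cv2.BORDER_CONSTANT),b]))
E
```

```text
time 8.6
tool_pos [440.   14.9  89. ]
tcp_rot [179.9  -0.1  86.3]
ft_force [ 0.6  0.6 -1.3]
finger_gap 0.04120065402948266
```

View pics/m5.png

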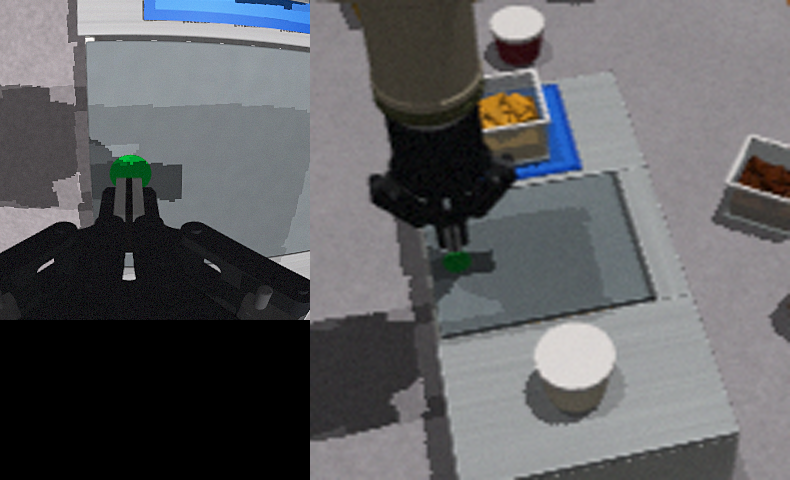

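The tips stand right over the green spot, apparently not yet pressing it (the hatch still looks flush). I'll keep going down in small steps, watching the force.

Request:
play_rows(deltas=[[[0, 0, 0.0015], [0, 0, 0], 1], [[0, 0, 0.0015], [0, 0, 0], 1]])

```text
time: 8.95
tool_pos: [440.0, 14.9, 85.9]
tcp_rot: [179.9, -0.1, 86.3]
ft_force: [-0.3, -0.9, 0.4]
finger_gap: 0.3
```

Request:
play_rows(deltas=[[[0, 0, 0.0015], [0, 0, 0], 1], [[0, 0, 0.0015], [0, 0, 0], 1]])

```text
time: 9.2
tool_pos: [440.0, 14.8, 82.7]
tcp_rot: [179.9, -0.1, 86.3]
ft_force: [-0.1, -0.9, 0.2]
finger_gap: -0.1
```

```bash
python3 - <<'E'
from h import *
import cv2
s=r.sense();print(s["joint_pos"],s["joint_efforts"],s["wrist_torque"])
c=eyes.get_calibration("side")
for z in (80,89,95,102,110,120):
    p=c["mtx"]@(c["R"]@np.array([440,14.9,z])+c["t"]);p=p[:2]/p[2];print(z,p,"in m5:",(p[0]-150)*3+310,(p[1]-120)*3)
b=eyes.snapshot('side')[...,::-1];a=eyes.snapshot('wrist')[...,::-1]
b=cv2.resize(b[170:230,165:245],(640,480),interpolation=cv2.INTER_CUBIC)
cv2.imwrite('pics/m6.png',np.hstack([b,cv2.resize(a[180:300,228:268],(160,480))]))
for z in (80,102):
    p=c["mtx"]@(c["R"]@np.array([440,14.9,z])+c["t"]);p=p[:2]/p[2];print(z,"in m6",(p-[165,170])*8)
E
```

```text
[ -4.8 -13.3 117.4   0.1  75.8  -1.2] [ -0.  -35.6 -47.6   0.    0.   -0. ] [0.1 0.  0. ]
80 [198.9 211.9] in m5: 456.7834978271884 275.74849927870855
89 [198.6 209.9] in m5: 455.82714195054666 269.6578099312992
95 [198.4 208.5] in m5: 455.18259164581025 265.552899018101
102 [198.1 206.9] in m5: 454.4234451231018 260.7181656809457
110 [197.8 205. ] in m5: 453.5462460756869 255.13159793546455
120 [197.5 202.7] in m5: 452.43507503025825 248.05494601661158
80 in m6 [271.4 335.3]
102 in m6 [265.1 295.2]
```

View pics/m6.png

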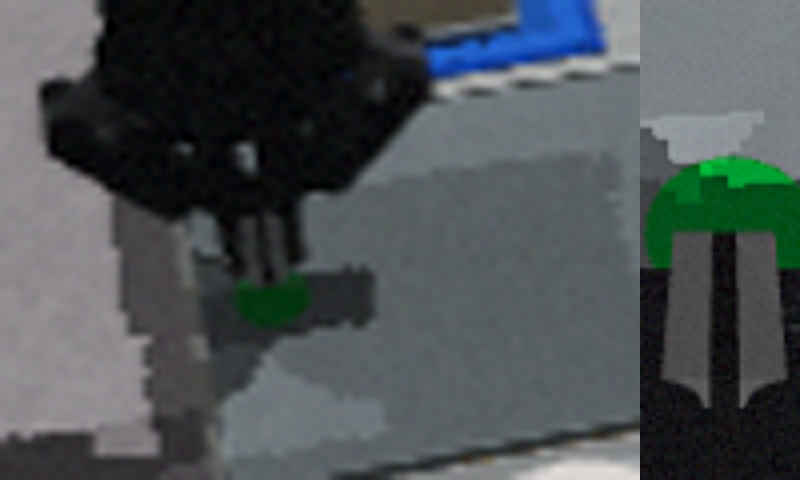

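In the side crop the tip ends at (265,280), about 27 mm higher than the reported TCP would project to, so the hatch hasn't been touched yet. The reported height seems to be off. I'll carry on down, guided by force.

Request:
play_rows(deltas=[[[0, 0, 0.002], [0, 0, 0], 1], [[0, 0, 0.002], [0, 0, 0], 1]])

```text
time: 9.55
tool_pos: [440.0, 14.9, 78.5]
tcp_rot: [179.9, -0.1, 86.3]
ft_force: [0.3, 0.8, 0.2]
finger_gap: 0.2
```

Request:
play_rows(deltas=[[[0, 0, 0.0015], [0, 0, 0], 1], [[0, 0, 0.0015], [0, 0, 0], 1]])

```text
time: 9.8
tool_pos: [439.9, 14.8, 75.1]
tcp_rot: [180.0, -0.1, 86.3]
ft_force: [-1.1, 0.1, 0.1]
finger_gap: 0.1
```

Request:
play_rows(deltas=[[[0, 0, 0.0015], [0, 0, 0], 1], [[0, 0, 0.0015], [0, 0, 0], 1]])

```text
time: 10.05
tool_pos: [440.0, 14.9, 71.9]
tcp_rot: [179.9, -0.1, 86.3]
ft_force: [-0.2, -0.2, 0.3]
finger_gap: -0.1
```

```bash
python3 - <<'E'
from h import *
c=eyes.get_calibration("wrist");K=c["mtx"];T=np.linalg.inv(c["T_tool_cam"])
for z in (-40,-30,-20,-10,0,10):
  for x in (0,11):
    p=T[:3,:3]@[x,0,z]+T[:3,3];n=np.linalg.norm(p[:2]);t=np.arctan2(n,p[2])
    print(z,x,p[:2]/n*t*K[0,0]+K[:2,2])
E
```

```text
-40 0 [249.1 256.6]
-40 11 [249.1 238.6]
-30 0 [249.  247.5]
-30 11 [249.  230.1]
-20 0 [249.  239.2]
-20 11 [249.  222.5]
-10 0 [249.  231.7]
-10 11 [249.  215.7]
0 0 [248.9 225. ]
0 11 [248.9 209.5]
10 0 [248.9 218.8]
10 11 [248.9 203.9]
```

The wrist view also puts the fingertips well short of the reported TCP, by some 20–40 mm. Continuing down, guided by force.

Request:
play_rows(deltas=[[[0, 0, 0.0015], [0, 0, 0], 1], [[0, 0, 0.0015], [0, 0, 0], 1]])

```text
time: 10.3
tool_pos: [440.0, 14.9, 68.7]
tcp_rot: [179.9, -0.1, 86.3]
ft_force: [-0.5, 0.0, 0.3]
finger_gap: 0.2
```

Request:
play_rows(deltas=[[[0, 0, 0.0015], [0, 0, 0], 1], [[0, 0, 0.001], [0, 0, 0], 1]])

```text
time: 10.55
tool_pos: [439.9, 14.9, 66.2]
tcp_rot: [180.0, -0.1, 86.3]
ft_force: [-0.7, 0.4, 2.2]
finger_gap: -0.1
```

Request:
play_rows(deltas=[[[0, 0, 0.0015], [0, 0, 0], 1], [[0, 0, 0.001], [0, 0, 0], 1]])

```text
time: 10.8
tool_pos: [439.9, 14.9, 63.8]
tcp_rot: [180.0, -0.1, 86.3]
ft_force: [-2.2, 0.4, 2.7]
finger_gap: -0.2
```

Contact now (about 3 N, starting near a reported z of 67). The stop should be about 9 mm below that.

Request:
play_rows(deltas=[[[0, 0, 0.0015], [0, 0, 0], 1], [[0, 0, 0.0015], [0, 0, 0], 1]])

```text
time: 11.05
tool_pos: [439.9, 14.9, 60.8]
tcp_rot: [180.0, -0.1, 86.3]
ft_force: [-1.1, 0.1, 3.2]
finger_gap: 0.0
```

Request:
play_rows(deltas=[[[0, 0, 0.001], [0, 0, 0], 1], [[0, 0, 0.001], [0, 0, 0], 1]])

```text
time: 11.3
tool_pos: [439.9, 14.9, 58.6]
tcp_rot: [180.0, -0.1, 86.3]
ft_force: [-1.4, -0.3, 3.6]
finger_gap: 0.1
```

Request:
play_rows(deltas=[[[0, 0, 0.001], [0, 0, 0], 1]])

```text
time: 11.42
tool_pos: [440.0, 14.9, 57.6]
tcp_rot: [180.0, -0.1, 86.3]
ft_force: [-3.3, 0.8, 7.5]
finger_gap: 0.3
```

Request:
play_rows(deltas=[[[0, 0, 0.001], [0, 0, 0], 1]])

```text
time: 11.55
tool_pos: [440.2, 14.9, 57.4]
tcp_rot: [179.9, -0.1, 86.3]
ft_force: [-6.8, -0.2, 15.8]
finger_gap: -0.0
```

The firm stop is reached (15.8 N). Withdrawing upward, then toward the robot.

Request:
play_rows(deltas=[[[0, 0, -0.005], [0, 0, 0], 1], [[0, 0, -0.015], [0, 0, 0], 1], [[0, 0, -0.02], [0, 0, 0], 1], [[0, 0, -0.02], [0, 0, 0], 1], [[0, 0, -0.02], [0, 0, 0], 1], [[0, 0, -0.03], [0, 0, 0], 1], [[0, -0.01, -0.03], [0, 0, 0], 1], [[0, -0.02, -0.02], [0, 0, 0], 1]])

```text
time: 12.55
tool_pos: [410.0, 16.5, 225.2]
tcp_rot: [179.8, -0.1, 86.3]
ft_force: [-0.3, -0.3, -0.9]
finger_gap: -0.2
```

Request:
play_rows(deltas=[[[-0.04, -0.01, -0.01], [0, 0, 0], 1], [[-0.05, -0.01, 0], [0, 0, 0], 1], [[-0.05, 0, 0], [0, 0, 0], 1], [[-0.05, 0, 0], [0, 0, 0], 1], [[-0.05, 0, 0], [0, 0, 0], 1], [[0, 0, 0], [0, 0, 0], 1], [[0, 0, 0], [0, 0, 0], 1], [[0, 0, 0], [0, 0, 0], 1]])

```text
time: 13.55
tool_pos: [375.1, -227.8, 243.9]
tcp_rot: [179.1, 0.1, 86.5]
ft_force: [0.5, 0.1, -0.2]
finger_gap: 0.2
```

```bash
python3 - <<'E'
from h import *
import cv2
st()
a=eyes.snapshot('top')[...,::-1];b=eyes.snapshot('side')[...,::-1]
f=lambda i,w:cv2.resize(i,w,interpolation=cv2.INTER_CUBIC)
cv2.imwrite('pics/m7.png',np.hstack([f(a[160:270,155:350],(400,226)),f(b[120:300,150:310],(400,450))[:226*2]] ) if 0 else np.hstack([cv2.copyMakeBorder(f(a[160:270,155:350],(400,226)),0,224,0,0,cv2.BORDER_CONSTANT),f(b[120:300,150:310],(400,450))]))
E
```

```text
time 13.55
tool_pos [ 375.1 -227.8  243.9]
tcp_rot [179.1   0.1  86.5]
ft_force [ 0.5  0.1 -0.2]
finger_gap 0.1999530564780594
```

View pics/m7.png

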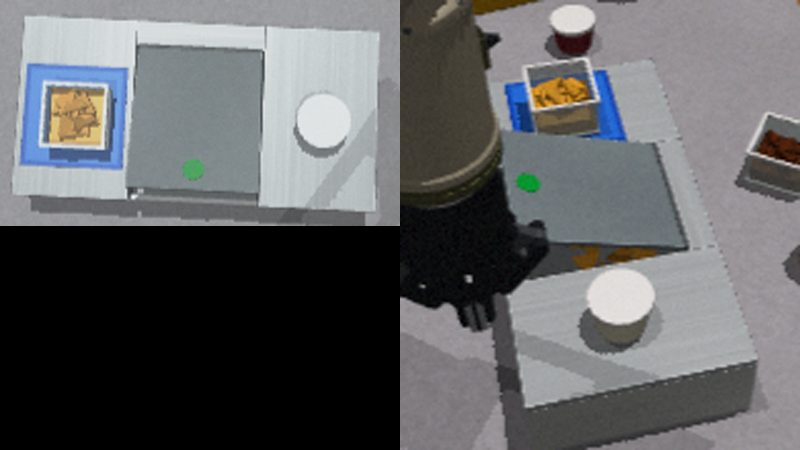

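The hatch is ajar, the tub stands inside the blue pad (rim centre about (73,116) in the top crop), the cup looks unmoved and the arm is clear. A last number, then I hand in.

```bash
python3 - <<'E'
from h import *
p=ray(eyes.get_calibration("top"),(155+73/2.051,160+116/2.051),155)
d=p[:2]-[521.3,166.4];print(p,"off pad centre",d)
if abs(d).max()<28: print(r.hand_in())
E
```

```text
[516.  158.3 155. ] off pad centre [-5.3 -8.1]
the job is handed in; nothing more can be done
None
```

The tub is on the blue pad, the hatch has sprung ajar, and the job is handed in; no verdict came back.

- **Tub:** I pushed it with two fingers, tilted so the tips led. My last check put its centre about 5 mm (x) and 8 mm (y) off the pad's centre, against the 32 mm allowed.
- **Hatch:** I pressed the green spot down to the firm stop. The force was about 3 N on the way down and 15.8 N at the stop. After I backed away, the pictures show the hatch clearly ajar; I did not measure its angle.
- **Everything else:** The cup on the other rest looked unmoved, and the arm was clear of everything with forces near zero. I did not check the spare tubs, jar, scraper or spare cup one by one, but the arm never went near them except passing high above.
- **One disagreement:** The reported tool height did not match the fingertips. The fingers touched the hatch when the reported tip height was about 67 mm, although the surface is at 102 mm. So I pressed by force rather than by height. This also means I pushed the tub at an unknown height, probably above the 25 mm advised, but it slid without visibly tipping.

The whole job took about 13.6 s of the 51 s allowed.

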